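# Hook the dish carton out of the deep bench riser

## Robot

A 6-joint arm with a two-finger parallel gripper is mounted at the origin on a cart in front of the work surface, level with it; the furniture and walls round the work are solid. World frame = base frame: x ahead of the robot, y to its left, z up, the work surface at z = 0. Lengths are in m, angles in rad, forces in N, time in s.
With the tool pointing down it reaches from about 0.35 to 0.975 m from the base axis. Payload 4.9 kg.
Tool frame: the origin (TCP) lies midway between the tips of the shut fingers; the grasp point (between the pads) lies 19 mm behind it; z points along the fingers, y is the line along which they close (so a half turn about z gives the same grasp; the last joint's range is limited). The gripper opens to 85 mm and grips with 20 to 120 N. Pads are 22 mm wide; open, the fingers measure 114 mm over their backs; the gripper's body (76 mm by 85 mm) begins 54 mm behind the grasp point. The pads swing forward as they close: fully open they stand 13 mm farther back than shut.
Start: joints at [1.211, 0.053, 1.613, -0, 1.476, -0.119], TCP at [0.149, 0.607, 0.231] pointing down, gripper open.
Joint ranges: [-3.01, 3.01], [-1.01, 2.22], [0.06, 2.58], [-1.02, 4.17], [0.09, 2.62], [-3.14, 3.14]. Speed limits (rad/s): [2.57, 2.57, 3.14, 3.14, 3.14, 3.14].

## Interface

Orientations are given as a unit quaternion [w, x, y, z].
In Python, from plant import * gives the robot as it stands.
- The arm moves only by the tool jog_arm, never from a script. Its argument "targets" is a list of rows, each a list of 3 entries, a list of its own where there are three numbers: the shift along the tool's x, y, z in units of 25 mm (1.0 is 25 mm), then the turn, a rotation vector about the tool's x, y, z in units of 8 degrees (1.0 is 8 degrees), then the opening in per cent of the stroke, from 0 (shut) to 100 (fully open). A call has 1 to 8 rows; each row is the pose to reach, as a shift and turn from the pose commanded when the call began, along the tool's axes at that moment; what a row does not reach only later rows make up. A row lasts 1/8 s, in which the tool goes at most 62.5 mm and 10.7 degrees, less where a joint would pass 70% of its speed; a pose out of reach is approached as far as the arm can. A call with a gripper value outside its range is refused whole. The fingers move at their own pace and stop on an object; the grip force is fixed at half the most. Time passes only in rows, so rows that repeat a pose let the fingers close. It gives the time, the measured TCP pose, the force, the opening and the grip force at its end, in the units of the state.
- state(): the state, without advancing time (a new reading comes with each control period).
- grab_frame(name): name is "scene" or "top"; returns (picture, depth): 384x512x3 uint8, red, green, blue; 384x512 float32, m along the optical axis (not along the pixel's ray), 0 where there is no reading.
- camera_params(name): a dict with "fovy" (degrees; the focal length in pixels is half the picture's height over the tangent of half this angle, whatever the lens; pixels are square), "cx", "cy" (the principal point, pixels), "rvec" (rotation vector, rad) and "tvec" (3), from world to camera coordinates, as OpenCV has them. Camera axes: x right, y down, z forward; pixel columns grow to the right and rows downward; lengths in m; the calibration is good to about 2 mm. A picture is of the moment at which its call begins. camera_params takes no time and is no camera call.
- job_done(): hands the job in; it is judged then, once.
The state is a dict: "time": time; "joint_pos": joint angles; "joint_vel": joint speeds; "joint_efforts": joint torques, N m; "tool_pos": TCP position; "tool_rot": TCP orientation; "contact_force": force on the tool from outside, world axes, zero at the start; "ft_torque": the same for the moment, N m; "gripper_width": opening from 0.0 (shut) to 1.0 (fully open); "grasp_force": force on a finger pad.
Only numpy, scipy, OpenCV 4.12 (cv2) and the standard library are available. Lean on these libraries where they do the work, as an engineer would, in place of code of your own. Each camera call takes 0.05 s, during which the arm holds its last target. There are 200 camera calls.

## Task

First stand the brown white-capped bottle, which blocks the mouth of the clear bench riser, upright and well within the round cork coaster. Then take the orange-handled pull hook from its sloping rest, hook its blade over the near lip of the cardboard carton deep in the riser, drag the carton wholly out of the mouth on the worktop with its dish still lying inside, and lay the hook back in its rest as it was. Touch the carton only with the hook, and leave the two jars and the red-capped bottle where they stand.

Things in the scene. Friction and masses are not known exactly. Their poses are not given: they have to be found in the camera images.
- riser: fixed clear acrylic bench riser, a tunnel with no floor: 190 mm deep (x), 170 wide (y), 116 high; roof underside 107 mm above the worktop; side walls 5 mm thick, inner faces at y = +-80 mm; white back panel at +x, open at -x. Origin: centre of its footprint at worktop height, z up. Its mouth (-x) looks mostly to the robot's right (world -y)
- riser_mouth (a point): middle of the riser's open end, at worktop height (95 mm along -x from the riser's origin); axes as the riser's
- carton: open-topped cardboard carton with a blue band on its near lip, 100 mm (x) x 110 (y) x 45 high, walls and floor 5 mm, about 0.25 kg with the dish; slides on the worktop. Origin: centre of its underside, z up; its -x wall is the near one, towards the riser's mouth. At the start all inside the riser, near wall 60 to 80 mm behind the mouth, turned up to 0.08 rad and 12 mm off the centre line
- carton_lip (a point): middle of the outer top edge of the carton's near wall (x = -50 mm, z = 45 mm in the carton's frame)
- dish: closed round petri dish, 61 mm across, 13 mm high, lying loose on the carton's floor (its top about 18 mm above the worktop), towards the back, so that the 20 mm behind the near wall are free. Origin: centre of its underside
- hook: pull hook, 0.1 kg: orange handle 100 mm (x) x 16 (y) x 22 (z), its centre the origin; steel shaft 8 mm thick on the centre line from the handle to x = 150 mm, where a blade 5 mm thick (x), 40 wide (y) hangs to z = -32 mm. Grip across y at the handle's middle (x +-20 mm is free). At the start in the rest, +x pointing away from the robot and 35 degrees up; in use the shaft is level, blade down
- hook_tip (a point): middle of the lower edge of the hook's blade (x = 150 mm, z = -32 mm in the hook's frame)
- rest: fixed grey rest on a 150 x 70 mm plate: a rear saddle with end stop takes the last 13 mm of the handle (5 mm play each side, cheeks 3 mm above its centre line), a front saddle the shaft 74 to 86 mm ahead of the handle's centre (12 mm play each side, cheeks 9 mm above it). Both are open square to the 35 degree slope, which rises to +x. Origin: centre of its underside, level
- rest_seat (a point): where the hook's origin lies when it is at home in the rest, 78 mm above the worktop; the hook's +x then points along the rest's +x, raised 35 degrees (axes of this point are the rest's, level)
- coaster: fixed round cork coaster, 100 mm across, 4 mm thick. Origin: centre of its underside
- bottle: brown bottle with a white cap, standing upright in the carton's way in front of the riser's mouth: body 47 mm across up to about 80 mm height, then narrowing to the cap, 28 mm across from 98 mm to 118 mm. 0.12 kg. Origin: centre of its underside
- orange_topped_jar: bystander: jar with an orange lid, 56 mm across, 62 mm high, beside the way out of the riser. Origin: centre of its underside
- olive_topped_jar: bystander: olive jar, 54 mm across, 66 mm high, beside the way out of the riser. Origin: centre of its underside
- red_capped_bottle: bystander: white bottle with a red cap, 43 mm across, 108 mm high, to the right of the hook's rest. Origin: centre of its underside
Mind the look-alikes: they are no part of the job. What is shaped like the bottle but green is not meant.

How it is judged:
By the outcome, as a careful person would: the job done as asked, in the order asked, and still so for the second after the job is handed in, with the robot touching nothing.
It also fails if it takes over 69 s, if anything falls off the work surface, if the arm or the gripper's body presses on something with over 40 N, if the wrist force passes 120 N, or if a joint passes its speed limit or range.

## Working session

There is one attempt and no reset: what is moved stays moved. The work goes in short steps, Python scripts to look and compute and a tool call to move; the robot and the scene stay as the last step left them, time stands still between calls to the robot, and variables do not carry over. Pictures are saved under pics/ and viewed, at most 10 in all, crops included, and the job is handed in when it is done.

Besides the shell and the picture viewer there is one more tool, called after "Request:" as name(argument=value, ...), one argument or row to a line, values as JSON. jog_arm: Moves the arm, as the interface text tells. Its arguments: {"type":"object","properties":{"targets":{"type":"array"}},"required":["targets"]}

```bash
mkdir -p pics; ls; cat > h.py <<'E'
from plant import *
import numpy as np, cv2
from scipy.spatial.transform import Rotation as R
def cam(n):
    p=camera_params(n); f=192/np.tan(np.radians(p["fovy"])/2)
    return f,p["cx"],p["cy"],R.from_rotvec(np.ravel(p["rvec"])).as_matrix(),np.ravel(p["tvec"])
def pt(n,d,u,v):
    f,cx,cy,Rm,t=cam(n); z=d[int(v),int(u)]
    return Rm.T@(np.array([(u-cx)/f*z,(v-cy)/f*z,z])-t)
def ray(n,u,v,h):
    f,cx,cy,Rm,t=cam(n); c=-Rm.T@t; r=Rm.T@np.array([(u-cx)/f,(v-cy)/f,1])
    return c+r*(h-c[2])/r[2]
def cloud(n,d):
    f,cx,cy,Rm,t=cam(n); v,u=np.mgrid[:384,:512]
    return (np.stack([(u-cx)/f*d,(v-cy)/f*d,d],-1)-t)@Rm
def proj(n,P):
    f,cx,cy,Rm,t=cam(n); q=np.asarray(P)@Rm.T+t
    return np.stack([q[...,0]/q[...,2]*f+cx,q[...,1]/q[...,2]*f+cy],-1)
def save(n,im,box=None,k=1):
    if box: im=im[box[1]:box[3],box[0]:box[2]]
    cv2.imwrite("pics/"+n+".png",cv2.resize(im[...,::-1],None,fx=k,fy=k,interpolation=cv2.INTER_CUBIC))
def delta(P,Rt=None):
    "shift in 25mm units & turn in 8deg units from the measured pose"
    s=state(); q=s["tool_rot"]; r0=R.from_quat([q[1],q[2],q[3],q[0]])
    sh=r0.inv().apply(np.array(P)-s["tool_pos"])/.025
    tu=(r0.inv()*Rt).as_rotvec()/np.radians(8) if Rt is not None else np.zeros(3)
    return sh.round(2),tu.round(2)
E
python3 - <<'E'
from h import *
for n in("scene","top"):
    im,d=grab_frame(n); np.savez("pics/%s0.npz"%n,im=im,d=d); save(n+"0",im,None,1.5); print(n,camera_params(n))
s=state(); print(s["tool_pos"],s["tool_rot"],s["gripper_width"])
E
```

```text
pics
scene {'fovy': 47.26423740884688, 'cx': 255.90671059599276, 'cy': 185.09544622422192, 'rvec': array([ 1.97382828, -1.07503884,  0.55170128]), 'tvec': array([-0.34043565,  0.32847188,  1.0664069 ])}
top {'fovy': 50.11612559436046, 'cx': 261.3769106231528, 'cy': 189.33470203241328, 'rvec': array([ 2.12184545, -2.16687237,  0.16187173]), 'tvec': array([-0.02084387,  0.56323797,  1.56131121])}
[0.14883443 0.60645336 0.23016566] [-2.25994064e-04  1.20098179e-01  9.92761579e-01 -9.07434482e-04] 1.0004110716781929
```

View pics/scene0.png

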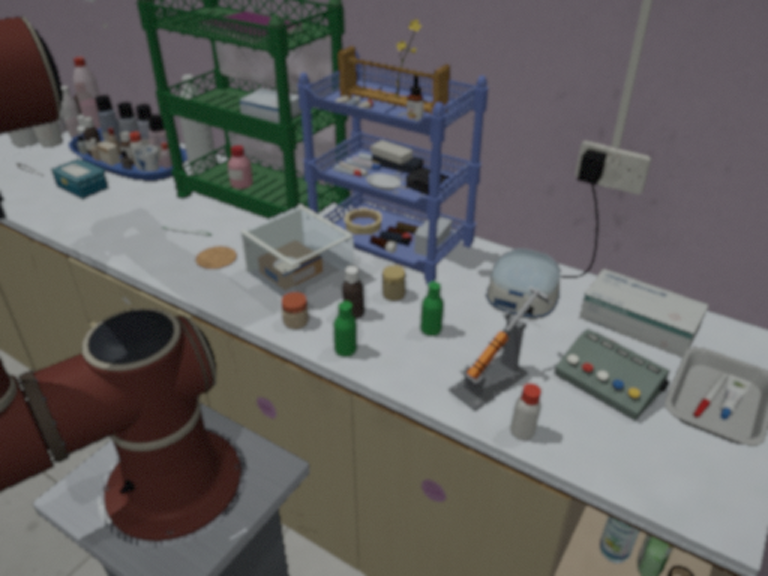

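View pics/top0.png

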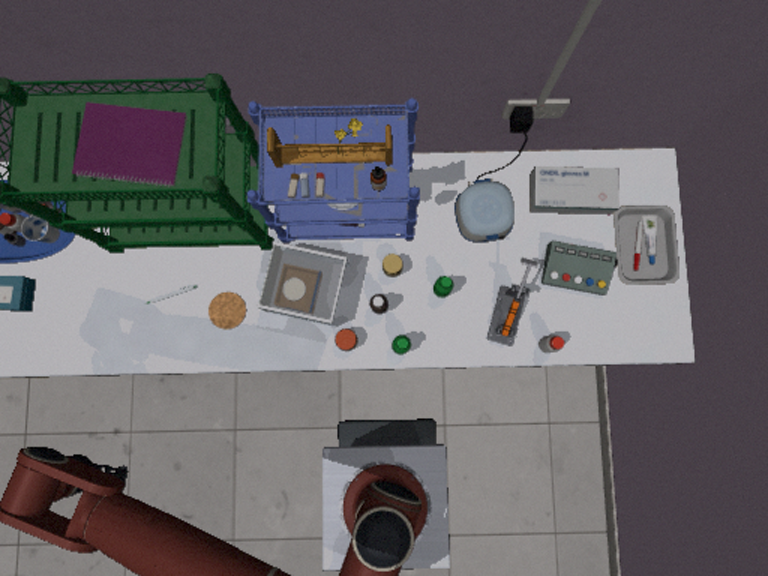

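Scene picture (at 1.5x): the brown white-capped bottle is at (353,293). It could be confused with the green bottles at (345,330) and (432,310), or the dark bottle on the shelf at (415,98). In the top view (1.5x) the target is at (379,302), the greens at (442,287) and (401,344), the shelf bottle at (379,178), the coaster at (228,310), the riser at (312,283) and the hook at (512,312). I choose the brown one at the riser's mouth and will check it in a crop.

```bash
python3 - <<'E'
from h import *
D=np.load("pics/top0.npz"); im,d=D["im"],D["d"]; C=cloud("top",d)
save("crop1",im,(165,155,395,245),3.4)
def cl(name,u,v,zl,zh,r=.04):
    u/=1.5;v/=1.5; h=(zl+zh)/2; p=ray("top",u,v,h)
    m=(C[...,2]>zl)&(C[...,2]<zh)&(np.hypot(C[...,0]-p[0],C[...,1]-p[1])<r)&(d>0)
    q=C[m]; 
    if len(q)==0: print(name,"none",p); return
    (c,_,a)=cv2.minAreaRect(q[:,:2].astype(np.float32)*1000) if len(q)>4 else (0,0,0)
    print(name,len(q),"mean",q.mean(0).round(3),"min",q.min(0).round(3),"max",q.max(0).round(3))
cl("bottle",379,302,.105,.13); cl("orange",346,340,.05,.075); cl("olive",392,264,.05,.08)
cl("red",555,343,.095,.12); cl("green1",442,287,.09,.13);cl("green2",401,344,.09,.13)
cl("riser",312,283,.09,.13,.16)
hs=cv2.cvtColor(im,cv2.COLOR_RGB2HSV)
v,u=np.mgrid[:384,:512]
m=(hs[...,1]>90)&(hs[...,0]>5)&(hs[...,0]<20)&(abs(u-152)<16)&(abs(v-207)<16)
print("coaster",m.sum(),u[m].mean(),v[m].mean(),ray("top",u[m].mean(),v[m].mean(),.004))
m=(hs[...,1]>170)&(hs[...,0]>3)&(hs[...,0]<18)&(abs(u-341)<14)&(abs(v-210)<20)
print("handle",m.sum(),u[m].mean(),v[m].mean()); q=C[m]; print(q.mean(0)); 
w=np.linalg.svd(q-np.median(q,0))[2][0]; print("axis",w,np.degrees(np.arctan2(w[1],w[0])),np.degrees(np.arcsin(abs(w[2]))))
for a in [(527,262),(541,266),(534,266),(499,343),(488,338),(520,287),(506,337)]: print(a,pt("top",d,a[0]/1.5,a[1]/1.5).round(3), ray("top",a[0]/1.5,a[1]/1.5,0).round(3))
E
```

```text
bottle 41 mean [0.509 0.004 0.116] min [ 0.497 -0.008  0.108] max [0.521 0.015 0.124]
orange 158 mean [0.422 0.089 0.06 ] min [0.395 0.063 0.051] max [0.449 0.113 0.069]
olive 150 mean [ 0.613 -0.034  0.064] min [ 0.588 -0.06   0.052] max [ 0.641 -0.009  0.075]
red 62 mean [ 0.399 -0.435  0.107] min [ 0.385 -0.45   0.097] max [ 0.415 -0.42   0.116]
green1 56 mean [ 0.553 -0.164  0.111] min [ 0.538 -0.179  0.09 ] max [ 0.566 -0.149  0.126]
green2 49 mean [ 0.405 -0.053  0.113] min [ 0.393 -0.065  0.092] max [ 0.42  -0.039  0.122]
riser 2322 mean [0.562 0.192 0.111] min [0.459 0.014 0.09 ] max [0.7   0.304 0.129]
coaster 464 151.0301724137931 206.50862068965517 [0.5086259  0.40704688 0.004     ]
handle 106 339.8679245283019 211.53773584905662
[ 0.46506489 -0.32602591  0.08682891]
axis [-0.78244915  0.22749614 -0.57967131] 163.78827450380172 35.42742796009489
(527, 262) [ 0.594 -0.362  0.151] [ 0.621 -0.396  0.   ]
(541, 266) [ 0.61  -0.434 -0.001] [ 0.609 -0.433  0.   ]
(534, 266) [ 0.582 -0.377  0.16 ] [ 0.61  -0.415  0.   ]
(499, 343) [ 0.406 -0.31   0.005] [ 0.406 -0.311  0.   ]
(488, 338) [ 0.419 -0.281  0.012] [ 0.42  -0.283  0.   ]
(520, 287) [ 0.536 -0.347  0.127] [ 0.554 -0.374  0.   ]
(506, 337) [ 0.418 -0.321  0.051] [ 0.421 -0.33   0.   ]
```

View pics/crop1.png

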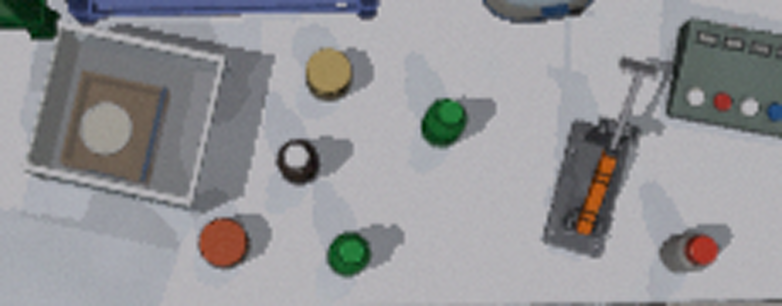

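The crop shows the brown bottle with its white cap at crop (298,160), the only brown one, in front of the riser's mouth edge (222,57)-(192,205). The carton's blue near lip runs (167,90)-(148,183) with the dish at (105,128), and the hook lies in its rest at (598,195). The bottle choice is confirmed.

```bash
cat > geo.py <<'E'
from h import *
cr=lambda u,v:(165+(u+.5)/3.4-.5,155+(v+.5)/3.4-.5)
E
python3 - <<'E'
from geo import *
P=lambda u,v,h: ray("top",*cr(u,v),h)[:2]
a,b,c,e=[P(*x,.116) for x in[(222,57),(192,205),(65,28),(30,172)]]
print("roof mouth",a,b,np.linalg.norm(a-b),"back",c,e,np.linalg.norm(c-e),np.linalg.norm(a-c),np.linalg.norm(b-e))
ux=(c+e-a-b); print("yaw from sides",np.degrees(np.arctan2(ux[1],ux[0])),"from mouth",np.degrees(np.arctan2(*(a-b)[::-1]))+90)
yaw=np.arctan2(ux[1],ux[0]); X=np.array([np.cos(yaw),np.sin(yaw)]);Y=np.array([-X[1],X[0]]); M=(a+b)/2
print("mouth",M)
for n,p in dict(bottle=(.509,.004),orange=(.422,.089),olive=(.613,-.034),g1=(.553,-.164),g2=(.405,-.053),rest=(.471,-.328)).items():
    q=np.array(p)-M; print(n,(q@X).round(3),(q@Y).round(3))
k=[P(*x,.045) for x in[(167,90),(148,183),(83,73),(63,163)]]
for q in k: print("carton",q.round(3),((q-M)@X).round(3),((q-M)@Y).round(3))
l=k[0]-k[1]; print("lip yaw",np.degrees(np.arctan2(l[1],l[0]))+90)
print("handle ends",)
hx=np.radians(-16.2); 
# bottle grasp
r=lambda y:R.from_matrix(np.array([[np.cos(y),np.sin(y),0],[np.sin(y),-np.cos(y),0],[0,0,-1]]))
for nm,p in [("above",(.509,.004,.2)),("grasp",(.509,.004,.087)),("coast",(.5086,.407,.25))]: print(nm,delta(p,r(yaw)))
# refine riser/hook from scene camera: project check
print(proj("scene",[[*M,.116],[*a,.116],[*b,.116],[.471,-.328,.078],[.5086,.407,.004]])*1.5)
E
```

```text
roof mouth [0.62194313 0.08390268] [0.45920497 0.11800651] 0.16627320111478416 back [0.65823024 0.25713806] [0.49890101 0.29409118] 0.1635583619753216 0.17699505373223207 0.18050369616476084
yaw from sides 77.72833395302182 from mouth 78.16422586865475
mouth [0.54057405 0.1009546 ]
bottle -0.101 0.01
orange -0.037 0.113
olive -0.116 -0.099
g1 -0.256 -0.068
g2 -0.179 0.1
rest -0.434 -0.023
carton [0.599 0.153] 0.063 -0.046
carton [0.492 0.175] 0.062 0.063
carton [0.621 0.249] 0.162 -0.047
carton [0.517 0.272] 0.162 0.06
lip yaw 78.36191944835541
handle ends
above (array([-19.74, -19.97,   1.24]), array([-1.000e-02,  1.000e-02,  1.106e+01]))
grasp (array([-19.74, -19.96,   5.76]), array([-1.000e-02,  1.000e-02,  1.106e+01]))
coast (array([-15.88,  -4.32,  -0.79]), array([-1.000e-02,  1.000e-02,  1.106e+01]))
[[322.42067119 248.77205357]
 [350.79761594 234.21793444]
 [292.04649217 264.3505249 ]
 [488.6305445  353.5405728 ]
 [215.87414852 256.28076312]]
```

Request:
jog_arm(
  targets=[
    [[-19.75, -20, 0.5], [0, 0, 11.06], 100],
    [[-19.75, -20, 0.5], [0, 0, 11.06], 100],
    [[-19.75, -20, 0.5], [0, 0, 11.06], 100],
    [[-19.75, -20, 0.5], [0, 0, 11.06], 100],
    [[-19.75, -20, 0.5], [0, 0, 11.06], 100],
    [[-19.75, -20, 0.5], [0, 0, 11.06], 100],
    [[-19.75, -20, 0.5], [0, 0, 11.06], 100],
    [[-19.75, -20, 0.5], [0, 0, 11.06], 100],
  ],
)

```text
time: 1.1
tool_pos: [0.4058, 0.1758, 0.2221]
tool_rot: [0.0, 0.767, 0.642, 0.0]
contact_force: [1.1, 0.5, 0.3]
gripper_width: 0.998
grasp_force: 0.0
```

```bash
cat >> geo.py <<'E'
def r(deg,pitch=0):
    "tool x along azimuth deg raised pitch, tool z 'down'"
    y,p=np.radians([deg,pitch]); x=np.array([np.cos(y)*np.cos(p),np.sin(y)*np.cos(p),np.sin(p)]); h=np.array([np.sin(y),-np.cos(y),0])
    return R.from_matrix(np.stack([x,h,np.cross(x,h)],1))
E
python3 - <<'E'
from geo import *
for p in [(.509,.004,.2),(.509,.004,.087)]: print(delta(p,r(78)))
E
```

```text
(array([-6.04,  5.27,  0.89]), array([ 0.  , -0.  ,  0.24]))
(array([-6.04,  5.27,  5.41]), array([ 0.  , -0.  ,  0.24]))
```

Request:
jog_arm(
  targets=[
    [[-6.04, 5.27, 0.9], [0, 0, 0.24], 100],
    [[-6.04, 5.27, 0.9], [0, 0, 0.24], 100],
    [[-6.04, 5.27, 0.9], [0, 0, 0.24], 100],
    [[-6.04, 5.27, 0.9], [0, 0, 0.24], 100],
    [[-6.04, 5.27, 0.9], [0, 0, 0.24], 100],
    [[-6.04, 5.27, 0.9], [0, 0, 0.24], 100],
    [[-6.04, 5.27, 0.9], [0, 0, 0.24], 100],
  ],
)

```text
time: 1.98
tool_pos: [0.5093, 0.0079, 0.2002]
tool_rot: [0.0, 0.775, 0.632, 0.0]
contact_force: [0.0, -0.5, -0.4]
gripper_width: 0.997
grasp_force: 0.0
```

```bash
python3 - <<'E'
from geo import *
print(state()["tool_pos"]); print(delta((.509,.004,.087),r(78)))
im,d=grab_frame("scene"); save("s1",im,(180,130,330,260),4)
E
```

```text
[0.5092752  0.00794991 0.20018461]
(array([-0.16,  0.02,  4.53]), array([ 0.  , -0.  ,  0.06]))
```

View pics/s1.png

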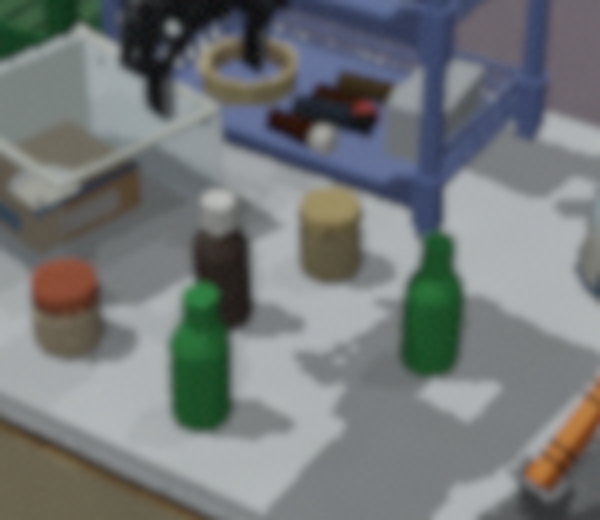

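The crop shows the open fingers at (160,90) and (255,50), straddling the white cap at (218,205). Descending and gripping now.

Request:
jog_arm(
  targets=[
    [[0, 0, 2], [0, 0, 0], 100],
    [[0, 0, 3.5], [0, 0, 0], 100],
    [[0, 0, 4.5], [0, 0, 0], 100],
    [[0, 0, 4.5], [0, 0, 0], 100],
    [[0, 0, 4.5], [0, 0, 0], 0],
    [[0, 0, 4.5], [0, 0, 0], 0],
    [[0, 0, 4.5], [0, 0, 0], 0],
    [[0, 0, 4.5], [0, 0, 0], 0],
  ],
)

```text
time: 3.02
tool_pos: [0.5109, 0.0064, 0.0888]
tool_rot: [0.001, 0.775, 0.632, 0.001]
contact_force: [0.9, -0.2, 2.4]
gripper_width: 0.307
grasp_force: 58.6
```

Request:
jog_arm(
  targets=[
    [[0, 0, 0], [0, 0, 0], 0],
    [[0, 0, 0], [0, 0, 0], 0],
    [[0, 0, -1], [0, 0, 0], 0],
    [[0, 0, -2.5], [0, 0, 0], 0],
    [[0, 0, -4.5], [0, 0, 0], 0],
    [[0, 0, -6], [0, 0, 0], 0],
    [[0, 0, -6], [0, 0, 0], 0],
  ],
)

```text
time: 3.9
tool_pos: [0.5109, 0.0065, 0.2404]
tool_rot: [0.002, 0.775, 0.632, 0.002]
contact_force: [-0.4, 0.4, -0.5]
gripper_width: 0.307
grasp_force: 58.8
```

```bash
python3 - <<'E'
from geo import *
s=state();print(s["tool_pos"],s["gripper_width"],s["grasp_force"]); print(delta((.5086,.407,.237),r(78)))
E
```

```text
[0.51085269 0.00646908 0.24038279] 0.307470258256568 58.80594671023573
(array([15.67, -3.33,  0.12]), array([ 0.03, -0.  ,  0.04]))
```

Request:
jog_arm(
  targets=[
    [[1.5, -0.3, 0], [0, 0, 0], 0],
    [[3.5, -0.7, 0], [0, 0, 0], 0],
    [[5.8, -1.2, 0], [0, 0, 0], 0],
    [[8, -1.7, 0], [0, 0, 0], 0],
    [[10.2, -2.2, 0], [0, 0, 0], 0],
    [[12.4, -2.6, 0], [0, 0, 0], 0],
    [[14.3, -3.0, 0], [0, 0, 0], 0],
    [[15.67, -3.33, 0], [0, 0, 0], 0],
  ],
)

```text
time: 4.9
tool_pos: [0.5055, 0.4083, 0.2335]
tool_rot: [-0.0, 0.775, 0.632, -0.003]
contact_force: [-0.4, 0.1, -1.4]
gripper_width: 0.306
grasp_force: 58.8
```

Request:
jog_arm(
  targets=[
    [[0, 0, 0], [0, 0, 0], 0],
    [[0, 0, 0], [0, 0, 0], 0],
  ],
)

```text
time: 5.15
tool_pos: [0.5064, 0.4061, 0.2349]
tool_rot: [-0.0, 0.775, 0.632, -0.002]
contact_force: [-0.2, -0.6, -1.2]
gripper_width: 0.308
grasp_force: 59.0
```

```bash
python3 - <<'E'
from geo import *
s=state();print(s["tool_pos"],s["gripper_width"],s["contact_force"]); print(delta((.5086,.407,.0935),r(78)))
im,d=grab_frame("top"); C=cloud("top",d); save("t2",im,(110,165,300,245),4)
E
```

```text
[0.50644646 0.40610973 0.23486716] 0.3084404187585565 [-0.18766804 -0.64445899 -1.22673135]
(array([0.07, 0.09, 5.65]), array([-0.02,  0.02,  0.04]))
```

View pics/t2.png

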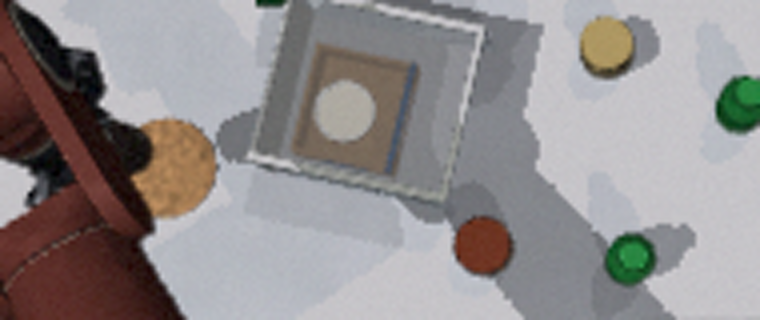

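Coaster at (175,168) in the crop is still clear and the gripper is over it, hiding the bottle. The carton, jars and greens are undisturbed.

Request:
jog_arm(
  targets=[
    [[0.03, 0.05, 1.5], [0, 0, 0], 0],
    [[0.07, 0.09, 3.2], [0, 0, 0], 0],
    [[0.07, 0.09, 4.6], [0, 0, 0], 0],
    [[0.07, 0.09, 5.3], [0, 0, 0], 0],
    [[0.07, 0.09, 5.5], [0, 0, 0], 0],
    [[0.07, 0.09, 5.6], [0, 0, 0], 0],
    [[0.07, 0.09, 5.6], [0, 0, 0], 0],
  ],
)

```text
time: 6.08
tool_pos: [0.5107, 0.4089, 0.0991]
tool_rot: [0.0, 0.775, 0.632, 0.001]
contact_force: [-0.1, -0.3, -1.2]
gripper_width: 0.308
grasp_force: 59.0
```

Request:
jog_arm(
  targets=[
    [[0, 0, 0.1], [0, 0, 0], 0],
    [[0, 0, 0.2], [0, 0, 0], 0],
    [[0, 0, 0.25], [0, 0, 0], 0],
    [[0, 0, 0.25], [0, 0, 0], 0],
  ],
)

```text
time: 6.58
tool_pos: [0.5104, 0.4089, 0.0927]
tool_rot: [-0.0, 0.775, 0.632, 0.001]
contact_force: [-0.8, -0.1, 4.7]
gripper_width: 0.309
grasp_force: 59.5
```

Contact with the coaster. Releasing and going up.

Request:
jog_arm(
  targets=[
    [[0, 0, 0], [0, 0, 0], 60],
    [[0, 0, 0], [0, 0, 0], 100],
    [[0, 0, 0], [0, 0, 0], 100],
    [[0, 0, 0], [0, 0, 0], 100],
    [[0, 0, -1.5], [0, 0, 0], 100],
    [[0, 0, -4], [0, 0, 0], 100],
    [[0, 0, -6], [0, 0, 0], 100],
    [[0, 0, -6.5], [0, 0, 0], 100],
  ],
)

```text
time: 7.58
tool_pos: [0.5116, 0.4095, 0.2593]
tool_rot: [0.001, 0.775, 0.632, 0.004]
contact_force: [0.5, 0.6, 0.9]
gripper_width: 0.995
grasp_force: 0.0
```

```bash
python3 - <<'E'
from geo import *
print(state()["tool_pos"])
# hook pregrasp: tool z = -hook z; TCP = origin + 19mm * toolz (+ 80mm back)
T=r(-16.2,35); z=T.as_matrix()[:,2]; o=np.array([.471,-.328,.078]); print(z)
for n,k in(("pre",-.10),("grasp",.019)): print(n,o+z*k,delta(o+z*k,T))
E
```

```text
[0.51156392 0.40947576 0.25934809]
[ 0.55080183 -0.16002272 -0.81915204]
pre [ 0.41591982 -0.31199773  0.1599152 ] (array([-29.06,   2.06,   3.82]), array([-3.6 ,  3.26, 11.41]))
grasp [ 0.48146523 -0.33104043  0.06243611] (array([-29.3 ,   4.76,   7.73]), array([-3.6 ,  3.26, 11.41]))
```

Request:
jog_arm(
  targets=[
    [[-29.06, 2.06, 0], [0, 0, 11.7], 100],
    [[-29.06, 2.06, 0], [0, 0, 11.7], 100],
    [[-29.06, 2.06, 0], [0, 0, 11.7], 100],
    [[-29.06, 2.06, 0], [0, 0, 11.7], 100],
    [[-29.06, 2.06, 0], [0, 0, 11.7], 100],
    [[-29.06, 2.06, 0], [0, 0, 11.7], 100],
    [[-29.06, 2.06, 0], [0, 0, 11.7], 100],
    [[-29.06, 2.06, 0], [0, 0, 11.7], 100],
  ],
)

```text
time: 8.57
tool_pos: [0.4425, -0.0889, 0.2522]
tool_rot: [-0.0, 0.998, -0.069, -0.001]
contact_force: [1.0, -0.2, 0.7]
gripper_width: 1.0
grasp_force: 0.0
```

```bash
python3 - <<'E'
from geo import *
T=r(-16.2,35); z=T.as_matrix()[:,2]; o=np.array([.471,-.328,.078])
print(state()["joint_pos"],delta(o-.1*z,T))
im,d=grab_frame("top"); C=cloud("top",d); np.savez("pics/top3.npz",im=im,d=d)
m=(C[...,2]>.105)&(C[...,2]<.14)&(np.hypot(C[...,0]-.51,C[...,1]-.407)<.06)&(d>0); print("bottle",m.sum(),C[m].mean(0))
E
```

```text
[-3.63386174e-01 -3.93710278e-01  1.97171145e+00  8.92544939e-05
  1.56511060e+00  1.34614930e+00] (array([0.19, 8.99, 3.69]), array([-0.32,  4.38,  1.  ]))
bottle 49 [0.50815856 0.40356106 0.11930316]
```

The depth reading puts the cap at (0.508, 0.404), top at 0.12 m: the bottle stands upright about 4 mm from the coaster's centre.

Request:
jog_arm(
  targets=[
    [[0.19, 9, 1], [-0.32, 4.38, 1.0], 100],
    [[0.19, 9, 1], [-0.32, 4.38, 1.0], 100],
    [[0.19, 9, 2], [-0.32, 4.38, 1.0], 100],
    [[0.19, 9, 3.69], [-0.32, 4.38, 1.0], 100],
    [[0.19, 9, 3.69], [-0.32, 4.38, 1.0], 100],
    [[0.19, 9, 3.69], [-0.32, 4.38, 1.0], 100],
    [[0.19, 9, 3.69], [-0.32, 4.38, 1.0], 100],
  ],
)

```text
time: 9.5
tool_pos: [0.42, -0.3108, 0.1636]
tool_rot: [0.042, 0.944, -0.13, 0.3]
contact_force: [-0.0, 0.5, 0.4]
gripper_width: 1.004
grasp_force: 0.0
```

```bash
python3 - <<'E'
from geo import *
T=r(-16.2,35); z=T.as_matrix()[:,2]; o=np.array([.471,-.328,.078])
s=state(); print(s["tool_pos"],s["joint_pos"]); print(delta(o-.1*z,T),delta(o+.019*z,T))
im,d=grab_frame("scene"); save("s3",im,(270,150,390,290),4.2)
# handle from scene depth
hs=cv2.cvtColor(im,cv2.COLOR_RGB2HSV); v,u=np.mgrid[:384,:512]
m=(hs[...,1]>170)&(hs[...,0]>3)&(hs[...,0]<18)&(abs(u-325)<18)&(abs(v-237)<22)&(d>0); q=cloud("scene",d)[m]; print(m.sum(),q.mean(0))
H=r(-16.2,35).as_matrix(); L=(q-o)@H; print("local",L.min(0),np.median(L,0),L.max(0))
E
```

```text
[ 0.42000371 -0.31079599  0.16363811] [-0.98713327 -0.51316488  2.28841922  0.48612481  0.93409728  0.6513075 ]
(array([-0.2 ,  0.09,  0.04]), array([-0.02, -0.03,  0.05])) (array([-0.22,  0.1 ,  4.8 ]), array([-0.02, -0.03,  0.05]))
100 [ 0.45531001 -0.32911148  0.07770114]
local [-0.04985559 -0.00481763 -0.0155261 ] [-0.01863361  0.00625691 -0.00954537] [0.0421899  0.00938119 0.00315199]
```

View pics/s3.png

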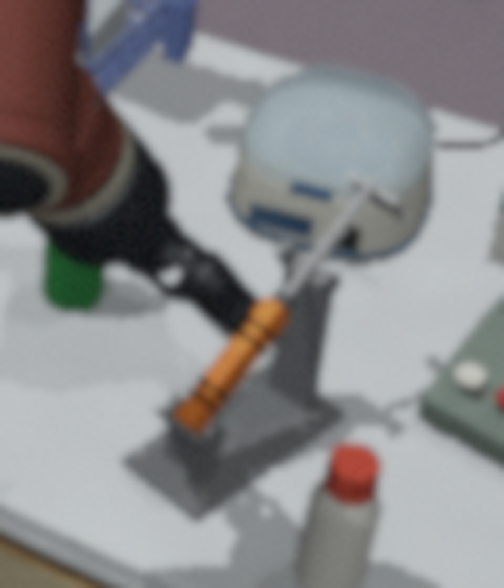

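The crop shows the gripper aligned square to the slope, pointing at the orange handle that runs (195,410)-(270,310). The red-capped bottle at (350,500) is clear.

Request:
jog_arm(
  targets=[
    [[-0.2, 0.1, 1], [0, 0, 0], 100],
    [[-0.22, 0.1, 2.5], [0, 0, 0], 100],
    [[-0.22, 0.1, 3.5], [0, 0, 0], 100],
    [[-0.22, 0.1, 4.3], [0, 0, 0], 100],
    [[-0.22, 0.1, 4.7], [0, 0, 0], 100],
    [[-0.22, 0.1, 4.7], [0, 0, 0], 100],
  ],
)

```text
time: 10.3
tool_pos: [0.4794, -0.3302, 0.0626]
tool_rot: [0.042, 0.944, -0.131, 0.299]
contact_force: [0.4, 0.6, -0.1]
gripper_width: 1.001
grasp_force: 0.0
```

Request:
jog_arm(
  targets=[
    [[0, 0, 0], [0, 0, 0], 50],
    [[0, 0, 0], [0, 0, 0], 15],
    [[0, 0, 0], [0, 0, 0], 0],
    [[0, 0, 0], [0, 0, 0], 0],
    [[0, 0, 0], [0, 0, 0], 0],
    [[0, 0, 0], [0, 0, 0], 0],
    [[0, 0, 0], [0, 0, 0], 0],
  ],
)

```text
time: 11.18
tool_pos: [0.4785, -0.3307, 0.0625]
tool_rot: [0.042, 0.944, -0.132, 0.299]
contact_force: [-5.5, 2.5, 5.2]
gripper_width: 0.178
grasp_force: 58.3
```

```bash
python3 - <<'E'
from geo import *
s=state(); print(s["tool_pos"],list(s["tool_rot"]),s["joint_pos"],s["contact_force"],s["ft_torque"])
o=np.array([.471,-.328,.078]); q=s["tool_rot"]; M=R.from_quat([q[1],q[2],q[3],q[0]]).as_matrix()
print("grasp pt in hook", ((s["tool_pos"]-.019*M[:,2])-o)@r(-16.2,35).as_matrix())
E
```

```text
[ 0.47846938 -0.33068277  0.0625364 ] [np.float64(0.04176589763317351), np.float64(0.9442780288221154), np.float64(-0.13172999595581406), np.float64(0.29873369787186144)] [-0.89692666 -0.16500417  2.2176312   0.58162513  0.65330437  0.56129811] [-5.52741804  2.51498029  5.16073435] [ 0.37929531  0.47191575 -0.03068947]
grasp pt in hook [-0.00241791  0.00054946 -0.00178939]
```

Request:
jog_arm(
  targets=[
    [[0, 0, -0.4], [0, 0, 0], 0],
    [[0, 0, -1.2], [0, 0, 0], 0],
    [[0, 0, -2.5], [0, 0, 0], 0],
    [[0, 0, -4.0], [0, 0, 0], 0],
    [[0, 0, -5.5], [0, 0, 0], 0],
    [[0, 0, -6], [0, 0, 0], 0],
    [[0, 0, -6], [0, 0, 0], 0],
  ],
)

```text
time: 12.05
tool_pos: [0.3954, -0.3072, 0.1853]
tool_rot: [0.043, 0.944, -0.132, 0.299]
contact_force: [0.2, -0.1, -0.8]
gripper_width: 0.177
grasp_force: 59.4
```

```bash
cat >> geo.py <<'E'
lip=np.array([.5455,.164]); X=np.array([np.cos(np.radians(78)),np.sin(np.radians(78))])
def tcp(d,z): "TCP for blade d ahead of lip's outer edge, hook axis height z"
def tcp(d,z): return np.array([*(lip+X*(d-.150-.0024)),z-.017])
E
python3 - <<'E'
from geo import *
s=state(); print(s["tool_pos"],s["joint_pos"],s["gripper_width"])
print(tcp(-.1,.22),delta(tcp(-.1,.22),r(78)))
E
```

```text
[ 0.3954362  -0.30722258  0.18525213] [-1.03873538 -0.60846602  2.30950124  0.48240866  1.02336042  0.64247412] 0.17686477825758828
[ 0.49302309 -0.08288445  0.203     ] (array([ 1.48, -9.7 ,  0.15]), array([  3.6 ,  -3.34, -11.33]))
```

Request:
jog_arm(
  targets=[
    [[0.2, -1.2, -0.4], [0.45, -0.42, -1.25], 0],
    [[0.4, -2.4, -0.8], [0.8, -0.75, -2.5], 0],
    [[0.6, -3.6, -1], [1.15, -1.05, -3.6], 0],
    [[0.8, -4.8, -0.8], [1.5, -1.4, -4.7], 0],
    [[0.9, -6, -0.6], [1.85, -1.7, -5.8], 0],
    [[1, -7.2, -0.4], [2.2, -2.05, -6.9], 0],
    [[1.2, -8.4, -0.2], [2.55, -2.35, -8.0], 0],
    [[1.4, -9.4, 0], [2.9, -2.7, -9.1], 0],
  ],
)

```text
time: 13.05
tool_pos: [0.4876, -0.0871, 0.2023]
tool_rot: [0.006, 0.862, 0.503, 0.064]
contact_force: [0.1, -0.3, -0.4]
gripper_width: 0.18
grasp_force: 59.5
```

```bash
python3 - <<'E'
from geo import *
s=state(); print(s["tool_pos"],s["joint_pos"],s["gripper_width"])
print(tcp(-.1,.22),delta(tcp(-.1,.22),r(78)))
E
```

```text
[ 0.48759454 -0.08709985  0.20230755] [-0.37998635 -0.3220217   2.00429325  0.09418213  1.37167363  0.11963664] 0.18040193247456937
[ 0.49302309 -0.08288445  0.203     ] (array([0.25, 0.11, 0.01]), array([ 0.65, -0.65, -2.18]))
```

Request:
jog_arm(
  targets=[
    [[0.12, 0.05, 0], [0.32, -0.32, -1.1], 0],
    [[0.25, 0.11, 0], [0.65, -0.65, -2.18], 0],
    [[0.25, 0.11, 0], [0.65, -0.65, -2.18], 0],
    [[0.25, 0.11, 0], [0.65, -0.65, -2.18], 0],
  ],
)

```text
time: 13.55
tool_pos: [0.4925, -0.0844, 0.2042]
tool_rot: [0.0, 0.78, 0.626, 0.002]
contact_force: [0.1, 0.6, -0.6]
gripper_width: 0.176
grasp_force: 59.4
```

```bash
python3 - <<'E'
from geo import *
s=state(); print(s["tool_pos"],s["tool_rot"])
print(delta(tcp(-.1,.20),r(78)),delta(tcp(-.1,.088),r(78)))
im,d=grab_frame("top"); save("t4",im,(165,150,325,270),5); np.savez("pics/top4.npz",im=im,d=d)
im,d=grab_frame("scene"); np.savez("pics/sc4.npz",im=im,d=d)
o=np.array([*(lip+X*(-.25)),.22]); Z=np.array([0,0,1]); x=np.array([*X,0]); y=np.array([-X[1],X[0],0])
for l in [(.15,.02,0),(.15,-.02,0),(.06,0,0),(.15,.02,-.032),(.15,-.02,-.032)]:
    P=o+x*l[0]+y*l[1]+Z*l[2]; t=proj("top",P); print(l,((t-[165,150]+.5)*5-.5).round(0),proj("scene",P).round(1))
E
```

```text
[ 0.49245703 -0.08441335  0.20417292] [4.29758607e-04 7.79637184e-01 6.26228988e-01 1.71201387e-03]
(array([0.06, 0.01, 0.85]), array([ 0.02, -0.02, -0.06])) (array([ 0.05, -0.01,  5.33]), array([ 0.02, -0.02, -0.06]))
(0.15, 0.02, 0) [337. 246.] [214.  145.2]
(0.15, -0.02, 0) [348. 190.] [224.  140.4]
(0.06, 0, 0) [470. 242.] [239.5 153.8]
(0.15, 0.02, -0.032) [340. 252.] [214.6 154.3]
(0.15, -0.02, -0.032) [351. 197.] [224.4 149.5]
```

View pics/t4.png

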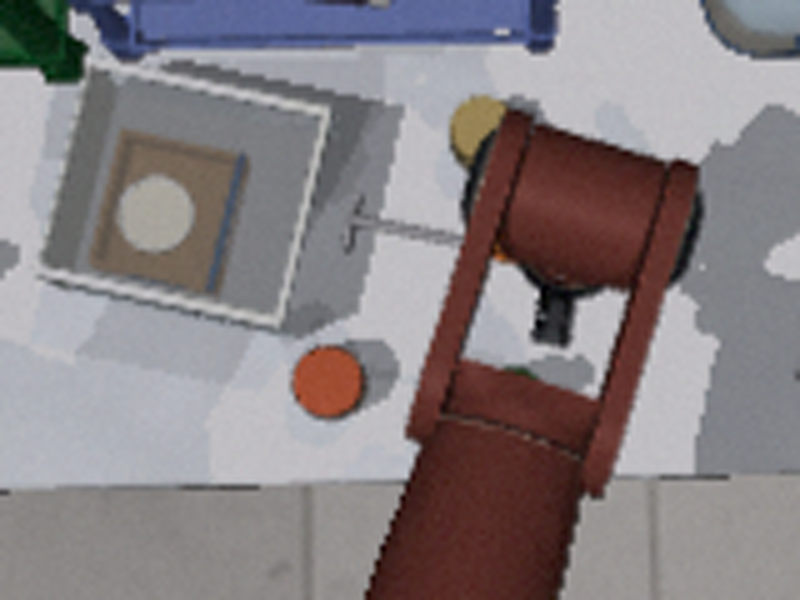

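The top crop shows the level hook: blade at (348,248)-(360,200), shaft back to the gripper at (480,245). It sits about 7 mm behind the prediction. The carton's lip is at (243,155)-(215,290). I'll quantify the offset using depth.

```bash
python3 - <<'E'
from geo import *
x=np.array([*X,0]); y=np.array([-X[1],X[0],0]); o=np.array([*(lip+X*(-.25)),.22])
for n,f in(("top","top4"),("scene","sc4")):
    D=np.load("pics/%s.npz"%f); d=D["d"]; q=cloud(n,d); L=np.stack([(q-o)@x,(q-o)@y,q[...,2]-.22],-1)
    m=(d>0)&(L[...,0]>.12)&(L[...,0]<.18)&(abs(L[...,1])<.04)&(abs(L[...,2])<.06)
    print(n,m.sum()); print(np.c_[L[m]*1000].round(0)[:40].astype(int).tolist())
    m=(d>0)&(L[...,0]>.06)&(L[...,0]<.12)&(abs(L[...,1])<.03)&(abs(L[...,2])<.05); print("shaft",(np.median(L[m],0)*1000).round(1),m.sum())
D=np.load("pics/sc4.npz"); save("s4",D["im"],(170,110,290,200),6)
E
```

```text
top 38
[[144, -20, -1], [143, -17, -4], [145, -12, 2], [142, -12, 2], [141, -18, -31], [145, -8, 1], [141, -9, 4], [144, -5, 3], [141, -6, 1], [146, 0, 5], [143, -1, 3], [139, -1, 7], [136, -2, 8], [133, -3, 5], [146, 3, 3], [142, 2, 4], [139, 2, 7], [135, 2, 13], [132, 1, 8], [128, 0, 8], [125, -1, 5], [123, -2, -2], [146, 5, -3], [142, 5, -3], [135, 4, 0], [132, 3, -1], [128, 4, 9], [125, 2, 3], [121, 2, 4], [145, 9, -4], [142, 8, -2], [144, 13, 1], [141, 11, -9], [143, 16, 0], [141, 14, -14], [142, 20, 6], [141, 17, -20], [144, 20, -26]]
shaft [93.2  1.4  4.8] 38
scene 103
[[146, -1, 4], [144, -11, 1], [143, -14, 0], [141, -16, -1], [147, 2, 1], [143, 3, 3], [137, 3, 6], [137, 0, 5], [142, -9, -1], [143, -14, -4], [143, -18, -5], [147, 3, -2], [138, 7, 3], [139, 1, 1], [135, 1, 2], [133, -1, 2], [130, -2, 3], [142, -17, -8], [149, 10, -3], [144, 10, -1], [143, 6, -2], [145, 1, -5], [137, 4, -1], [133, 3, 1], [126, 5, 4], [123, 4, 5], [123, 0, 4], [146, 20, -1], [143, 18, -1], [141, 16, -1], [144, 9, -5], [145, 5, -7], [145, 1, -9], [141, 1, -7], [145, -7, -12], [125, 6, 2], [122, 5, 3], [144, 22, -3], [146, 16, -7], [143, 11, -7]]
shaft [89.8  3.5  2.8] 41
```

View pics/s4.png

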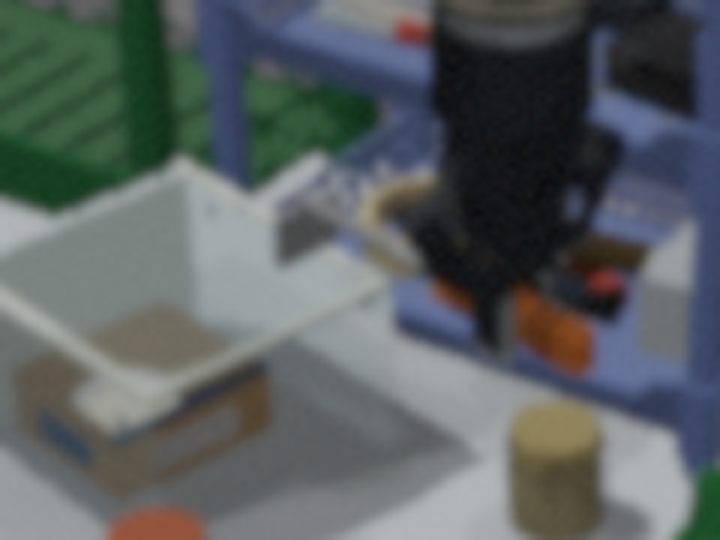

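The scene crop confirms the hook is level: blade at (305,235), handle at (540,330). Depth gives the blade centre 5 mm short of my model, with height and lateral position fine. Correcting for that and lowering in front of the mouth.

```bash
sed -i 's/d-.150-.0024/d-.150+.0026/' geo.py; python3 - <<'E'
from geo import *
print(delta(tcp(-.1,.088),r(78)),delta(tcp(.014,.088),r(78)))
E
```

```text
(array([ 0.27, -0.02,  5.36]), array([ 0.03, -0.01, -0.06])) (array([ 4.83, -0.05,  5.37]), array([ 0.03, -0.01, -0.06]))
```

Request:
jog_arm(
  targets=[
    [[0.1, 0, 1.2], [0.02, 0, -0.06], 0],
    [[0.2, 0, 2.8], [0.02, 0, -0.06], 0],
    [[0.2, 0, 4.2], [0.02, 0, -0.06], 0],
    [[0.2, 0, 5.0], [0.02, 0, -0.06], 0],
    [[0.2, 0, 5.3], [0.02, 0, -0.06], 0],
    [[0.2, 0, 5.3], [0.02, 0, -0.06], 0],
    [[0.2, 0, 5.3], [0.02, 0, -0.06], 0],
  ],
)

```text
time: 14.52
tool_pos: [0.4955, -0.0802, 0.0746]
tool_rot: [0.001, 0.777, 0.63, 0.002]
contact_force: [0.5, -0.3, 0.3]
gripper_width: 0.177
grasp_force: 59.4
```

```bash
python3 - <<'E'
from geo import *
s=state(); print(s["tool_pos"])
print(delta(tcp(.014,.088),r(78)))
x=np.array([*X,0]); y=np.array([-X[1],X[0],0]); o=np.array([*(lip+X*(-.25)),.088])
im,d=grab_frame("top"); q=cloud("top",d); L=np.stack([(q-o)@x,(q-o)@y,q[...,2]],-1)
m=(d>0)&(L[...,0]>.12)&(L[...,0]<.18)&(abs(L[...,1])<.03)&(L[...,2]>.03)&(L[...,2]<.13); print(m.sum(),(np.median(L[m],0)*1000),L[m].min(0),L[m].max(0))
E
```

```text
[ 0.49552279 -0.08017849  0.07464678]
(array([ 4.63, -0.07,  0.15]), array([ 0.03, -0.01,  0.01]))
35 [145.9353374    0.39616594  91.92147411] [ 0.12078536 -0.01924038  0.06811369] [0.15113467 0.01882147 0.10439019]
```

Request:
jog_arm(
  targets=[
    [[0.8, 0, 0.1], [0, 0, 0], 0],
    [[1.6, 0, 0.15], [0, 0, 0], 0],
    [[2.4, 0, 0.15], [0, 0, 0], 0],
    [[3.2, -0.05, 0.15], [0, 0, 0], 0],
    [[4.0, -0.05, 0.15], [0, 0, 0], 0],
    [[4.5, -0.05, 0.15], [0, 0, 0], 0],
    [[4.63, -0.05, 0.15], [0, 0, 0], 0],
    [[4.63, -0.05, 0.15], [0, 0, 0], 0],
  ],
)

```text
time: 15.58
tool_pos: [0.5173, 0.0336, 0.0698]
tool_rot: [0.001, 0.776, 0.63, 0.001]
contact_force: [-1.1, 0.2, -0.4]
gripper_width: 0.174
grasp_force: 59.4
```

```bash
python3 - <<'E'
from geo import *
s=state(); print(s["tool_pos"],s["contact_force"])
print(delta(tcp(.014,.060),r(78)))
im,d=grab_frame("top"); save("t5",im,(165,150,265,225),8)
E
```

```text
[0.51734344 0.03357836 0.06983709] [-1.10758513  0.17143298 -0.37680046]
(array([-0.  ,  0.01,  1.07]), array([ 0.02, -0.01,  0.02]))
```

View pics/t5.png

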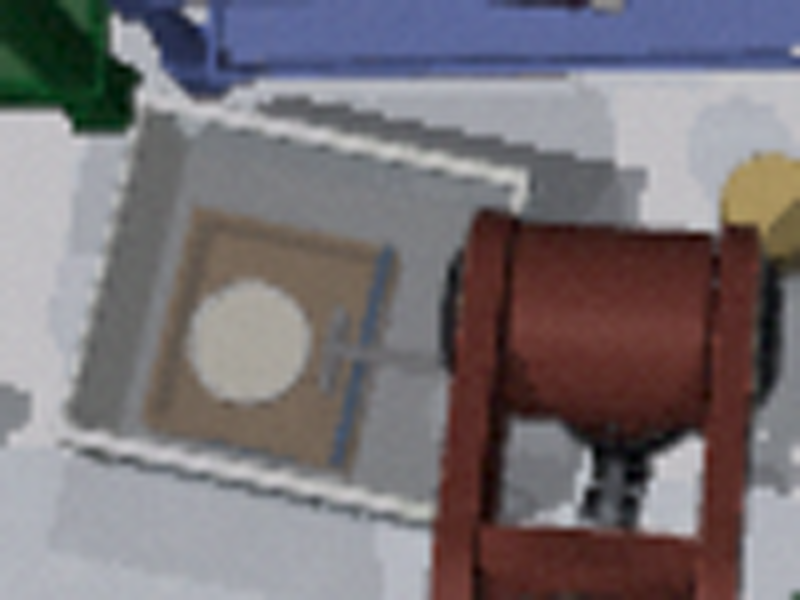

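The crop shows the blade (340,312)-(325,390) between the blue lip (366,350) and the dish edge (312,345), clear of both. Lowering it, shifted 2 mm deeper, then starting the pull.

Request:
jog_arm(
  targets=[
    [[0.1, 0, 0.3], [0, 0, 0], 0],
    [[0.1, 0, 0.7], [0, 0, 0], 0],
    [[0.1, 0, 1.0], [0, 0, 0], 0],
    [[0.1, 0, 1.2], [0, 0, 0], 0],
    [[0.1, 0, 1.2], [0, 0, 0], 0],
    [[-0.3, 0, 1.2], [0, 0, 0], 0],
    [[-0.6, 0, 1.2], [0, 0, 0], 0],
    [[-0.9, 0, 1.2], [0, 0, 0], 0],
  ],
)

```text
time: 16.62
tool_pos: [0.5127, 0.0112, 0.0398]
tool_rot: [0.0, 0.777, 0.63, 0.001]
contact_force: [1.0, 2.1, -0.7]
gripper_width: 0.176
grasp_force: 59.4
```

```bash
python3 - <<'E'
from geo import *
s=state(); print(s["tool_pos"],s["contact_force"])
print(delta(tcp(-.182,.057),r(78)))
E
```

```text
[0.51265256 0.01121895 0.03982266] [ 1.03471546  2.10074243 -0.70335685]
(array([-6.93,  0.  , -0.02]), array([ 0.02, -0.01,  0.01]))
```

Request:
jog_arm(
  targets=[
    [[-0.4, 0, 0], [0, 0, 0], 0],
    [[-0.9, 0, 0], [0, 0, 0], 0],
    [[-1.4, 0, 0], [0, 0, 0], 0],
    [[-1.9, 0, 0], [0, 0, 0], 0],
    [[-2.4, 0, 0], [0, 0, 0], 0],
    [[-2.9, 0, 0], [0, 0, 0], 0],
    [[-3.4, 0, 0], [0, 0, 0], 0],
    [[-3.6, 0, 0], [0, 0, 0], 0],
  ],
)

```text
time: 17.62
tool_pos: [0.4939, -0.0772, 0.0394]
tool_rot: [0.0, 0.777, 0.63, 0.001]
contact_force: [0.3, 1.5, -1.3]
gripper_width: 0.177
grasp_force: 59.4
```

```bash
cat >> geo.py <<'E'
def carton():
    im,d=grab_frame("top"); hs=cv2.cvtColor(im,cv2.COLOR_RGB2HSV); v,u=np.mgrid[:384,:512]
    m=((hs[...,0]<20)&(hs[...,1]>60)&(hs[...,1]<150)&(hs[...,2]<200)&(u>170)&(u<300)&(v>150)&(v<235)).astype(np.uint8)
    n,l,st,ce=cv2.connectedComponentsWithStats(m); print([(s.tolist(),c.round(1).tolist()) for s,c in zip(st,ce) if 40<s[4]<9e4][1:])
    return im,d
E
python3 - <<'E'
from geo import *
s=state(); print(s["tool_pos"],s["contact_force"])
print(delta(tcp(-.182,.057),r(78)))
im,d=carton(); np.savez("pics/t6.npz",im=im,d=d)
E
```

```text
[ 0.49385334 -0.07717482  0.03940022] [ 0.3065141   1.47775804 -1.29563903]
(array([-3.31,  0.01, -0.03]), array([ 0.01, -0.01,  0.01]))
[([223, 184, 16, 30, 238], [231.2, 197.9])]
```

Request:
jog_arm(
  targets=[
    [[-0.4, 0, 0], [0, 0, 0], 0],
    [[-0.9, 0, 0], [0, 0, 0], 0],
    [[-1.4, 0, 0], [0, 0, 0], 0],
    [[-1.9, 0, 0], [0, 0, 0], 0],
    [[-2.4, 0, 0], [0, 0, 0], 0],
    [[-2.8, 0, 0], [0, 0, 0], 0],
    [[-3.2, 0, 0], [0, 0, 0], 0],
    [[-3.2, 0, 0], [0, 0, 0], 0],
  ],
)

```text
time: 18.68
tool_pos: [0.4776, -0.1556, 0.0396]
tool_rot: [0.001, 0.777, 0.63, 0.001]
contact_force: [0.1, -0.2, -1.1]
gripper_width: 0.178
grasp_force: 59.4
```

```bash
python3 - <<'E'
from geo import *
s=state(); print(s["tool_pos"],s["contact_force"],s["joint_pos"].round(2))
im,d=grab_frame("scene"); q=cloud("scene",d)
M=np.array([.5406,.101]); x=np.array([*X]); y=np.array([-X[1],X[0]])
L=np.stack([(q[...,:2]-M)@x,(q[...,:2]-M)@y,q[...,2]],-1)
hs=cv2.cvtColor(im,cv2.COLOR_RGB2HSV)
m=(d>0)&(hs[...,0]<22)&(hs[...,1]>55)&(abs(L[...,1])<.075)&(L[...,0]<.1)&(L[...,0]>-.16)&(L[...,2]>.015)&(L[...,2]<.055)
print(m.sum(),np.percentile(L[m],[1,5,50,95,99],axis=0).round(3))
m2=m&(L[...,2]>.036); print(m2.sum(),np.percentile(L[m2],[1,50,99],axis=0).round(3))
np.savez("pics/s7.npz",im=im,d=d); im,d=carton(); np.savez("pics/t7.npz",im=im,d=d)
E
```

```text
[ 0.47763785 -0.15556821  0.03956047] [ 0.0987345  -0.15900971 -1.05426613] [-0.46 -0.04  2.05  0.    1.13 -0.26]
377 [[-0.125 -0.047  0.016]
 [-0.12  -0.045  0.018]
 [-0.037 -0.013  0.035]
 [-0.025  0.062  0.044]
 [-0.023  0.063  0.046]]
163 [[-0.124 -0.048  0.036]
 [-0.046  0.007  0.041]
 [-0.022  0.063  0.047]]
[([267, 184, 33, 51, 667], [286.7, 213.4])]
```

The carton spans x = -125 to -23 mm from the mouth: wholly out. Unhooking now.

Request:
jog_arm(
  targets=[
    [[0.15, 0, 0], [0, 0, 0], 0],
    [[0.15, 0, -0.4], [0, 0, 0], 0],
    [[0.15, 0, -1], [0, 0, 0], 0],
    [[0.15, 0, -2], [0, 0, 0], 0],
    [[0.15, 0, -3.5], [0, 0, 0], 0],
    [[0.15, 0, -5], [0, 0, 0], 0],
    [[0.15, 0, -6], [0, 0, 0], 0],
    [[0.15, 0, -6], [0, 0, 0], 0],
  ],
)

```text
time: 19.77
tool_pos: [0.4798, -0.1518, 0.1934]
tool_rot: [0.004, 0.776, 0.63, 0.003]
contact_force: [0.8, 0.4, -2.1]
gripper_width: 0.178
grasp_force: 59.4
```

```bash
cat >> geo.py <<'E'
HP=np.array([.47847,-.33068,.06254]); HR=R.from_quat([.94428,-.13173,.29873,.04177]); HZ=HR.as_matrix()[:,2]
E
python3 - <<'E'
from geo import *
s=state(); print(s["tool_pos"],s["contact_force"],s["gripper_width"]); print(HR.as_matrix()[:,0])
print(delta(HP-.15*HZ,HR))
E
```

```text
[ 0.47984621 -0.15183245  0.19338229] [ 0.77841244  0.42824178 -2.08039884] 0.17805245528970234
[ 0.78681558 -0.22382369  0.57517318]
(array([-6.77, -2.03,  0.31]), array([-3.54,  3.3 , 11.36]))
```

Request:
jog_arm(
  targets=[
    [[-0.7, -0.2, -0.5], [-0.35, 0.33, 1.15], 0],
    [[-1.4, -0.4, -1], [-0.7, 0.66, 2.3], 0],
    [[-2.1, -0.6, -1], [-1.06, 1.0, 3.4], 0],
    [[-2.8, -0.8, -1], [-1.4, 1.3, 4.5], 0],
    [[-3.5, -1.0, -1], [-1.77, 1.65, 5.7], 0],
    [[-4.2, -1.2, -0.8], [-2.1, 2.0, 6.8], 0],
    [[-4.9, -1.4, -0.6], [-2.5, 2.3, 8.0], 0],
    [[-5.6, -1.6, -0.4], [-2.85, 2.65, 9.1], 0],
  ],
)

```text
time: 20.78
tool_pos: [0.4092, -0.2797, 0.1974]
tool_rot: [0.034, 0.967, 0.028, 0.249]
contact_force: [0.6, -0.1, -1.6]
gripper_width: 0.179
grasp_force: 59.3
```

```bash
python3 - <<'E'
from geo import *
s=state(); print(s["tool_pos"],s["gripper_width"],delta(HP-.15*HZ,HR))
E
```

```text
[ 0.40918873 -0.27972504  0.1973508 ] 0.17888343928309697 (array([-0.79,  1.03,  0.21]), array([-0.71,  0.69,  2.21]))
```

Request:
jog_arm(
  targets=[
    [[-0.4, 0.5, 0.1], [-0.35, 0.35, 1.1], 0],
    [[-0.79, 1.03, 0.2], [-0.71, 0.69, 2.21], 0],
    [[-0.79, 1.03, 0.2], [-0.71, 0.69, 2.21], 0],
    [[-0.79, 1.03, 0.2], [-0.71, 0.69, 2.21], 0],
    [[-0.79, 1.03, 0.2], [-0.71, 0.69, 2.21], 0],
  ],
)

```text
time: 21.4
tool_pos: [0.3969, -0.3071, 0.1879]
tool_rot: [0.042, 0.945, -0.128, 0.299]
contact_force: [0.7, 0.7, -2.1]
gripper_width: 0.177
grasp_force: 59.4
```

```bash
python3 - <<'E'
from geo import *
s=state(); print(s["tool_pos"],s["gripper_width"],delta(HP-.15*HZ,HR),delta(HP-.03*HZ,HR),delta(HP,HR))
E
```

```text
[ 0.39685479 -0.30710137  0.18792997] 0.17728922889734128 (array([-0.11,  0.01,  0.06]), array([-0.01, -0.  ,  0.05])) (array([-0.11,  0.02,  4.86]), array([-0.01, -0.  ,  0.05])) (array([-0.11,  0.02,  6.06]), array([-0.01, -0.  ,  0.05]))
```

Request:
jog_arm(
  targets=[
    [[-0.1, 0.02, 1], [0, 0, 0.05], 0],
    [[-0.11, 0.02, 2.2], [0, 0, 0.05], 0],
    [[-0.11, 0.02, 3.4], [0, 0, 0.05], 0],
    [[-0.11, 0.02, 4.2], [0, 0, 0.05], 0],
    [[-0.11, 0.02, 4.4], [0, 0, 0.05], 0],
    [[-0.11, 0.02, 4.4], [0, 0, 0.05], 0],
    [[-0.11, 0.02, 4.4], [0, 0, 0.05], 0],
  ],
)

```text
time: 22.28
tool_pos: [0.4552, -0.3248, 0.0971]
tool_rot: [0.042, 0.944, -0.132, 0.3]
contact_force: [0.0, 0.0, -0.9]
gripper_width: 0.18
grasp_force: 59.4
```

```bash
python3 - <<'E'
from geo import *
s=state(); print(s["tool_pos"],s["contact_force"],delta(HP,HR))
E
```

```text
[ 0.45523789 -0.32483904  0.09713938] [ 0.00989859  0.0210684  -0.87518504] (array([-0.02, -0.03,  1.68]), array([-0.  , -0.01, -0.01]))
```

Request:
jog_arm(
  targets=[
    [[0, -0.03, 0.5], [0, 0, 0], 0],
    [[0, -0.03, 1.0], [0, 0, 0], 0],
    [[0, -0.03, 1.4], [0, 0, 0], 0],
    [[0, -0.03, 1.62], [0, 0, 0], 0],
    [[0, -0.03, 1.66], [0, 0, 0], 0],
    [[0, -0.03, 1.66], [0, 0, 0], 0],
  ],
)

```text
time: 23.02
tool_pos: [0.4785, -0.3305, 0.0626]
tool_rot: [0.041, 0.944, -0.132, 0.299]
contact_force: [0.5, 0.6, 1.6]
gripper_width: 0.175
grasp_force: 60.0
```

At the grasp pose with light contact. Releasing and backing off along the tool axis.

Request:
jog_arm(
  targets=[
    [[0, 0, 0], [0, 0, 0], 30],
    [[0, 0, 0], [0, 0, 0], 60],
    [[0, 0, 0], [0, 0, 0], 100],
    [[0, 0, 0], [0, 0, 0], 100],
    [[0, 0, 0], [0, 0, 0], 100],
    [[0, 0, -0.8], [0, 0, 0], 100],
    [[0, 0, -2], [0, 0, 0], 100],
    [[0, 0, -4], [0, 0, 0], 100],
  ],
)

```text
time: 24.02
tool_pos: [0.4219, -0.3134, 0.1429]
tool_rot: [0.04, 0.945, -0.132, 0.298]
contact_force: [0.6, 0.6, 0.1]
gripper_width: 0.999
grasp_force: 0.0
```

Request:
jog_arm(
  targets=[
    [[0, 0, -2], [0, 0, 0], 100],
    [[-1, 1, -4], [0, 0, 0], 100],
    [[-2, 2, -5.5], [0, 0, 0], 100],
    [[-2, 2, -5.5], [0, 0, 0], 100],
  ],
)

```text
time: 24.52
tool_pos: [0.291, -0.3325, 0.2297]
tool_rot: [0.045, 0.943, -0.135, 0.3]
contact_force: [0.6, -0.5, -0.3]
gripper_width: 0.999
grasp_force: 0.0
```

```bash
python3 - <<'E'
from geo import *
s=state(); print(s["tool_pos"],s["gripper_width"])
im,d=grab_frame("top"); sc,_=grab_frame("scene")
k=lambda a,b,f: cv2.resize(a[b[1]:b[3],b[0]:b[2]],f,interpolation=cv2.INTER_CUBIC)
save("fin",np.vstack([k(im,(130,155,390,245),(780,270)),k(sc,(120,120,390,225+67),(502,320))[:,:].copy() if 0 else cv2.copyMakeBorder(k(sc,(120,120,390,292),(502,320)),0,0,0,278,cv2.BORDER_CONSTANT)]))
D=np.load("pics/top0.npz"); 
for n,a in(("before",D["im"]),("after",im)):
    q=cloud("top",D["d"] if n=="before" else d); hs=cv2.cvtColor(a,cv2.COLOR_RGB2HSV); v,u=np.mgrid[:384,:512]
    m=(hs[...,1]>170)&(hs[...,0]>3)&(hs[...,0]<18)&(abs(u-341)<14)&(abs(v-210)<20); print(n,m.sum(),u[m].mean(),v[m].mean(),q[m].mean(0))
    for nm,p,z in(("orange",(.422,.089),(.05,.075)),("olive",(.613,-.034),(.05,.08)),("red",(.399,-.435),(.095,.12)),("g1",(.553,-.164),(.09,.13)),("g2",(.405,-.053),(.09,.13)),("bot",(.509,.407),(.105,.13))):
        w=(q[...,2]>z[0])&(q[...,2]<z[1])&(np.hypot(q[...,0]-p[0],q[...,1]-p[1])<.04); print(nm,w.sum(),q[w].mean(0).round(3) if w.any() else "")
E
```

```text
[ 0.29098187 -0.3324523   0.22968457] 0.9993620287800922
before 106 339.8679245283019 211.53773584905662 [ 0.46506489 -0.32602591  0.08682891]
orange 158 [0.422 0.089 0.06 ]
olive 150 [ 0.613 -0.034  0.064]
red 62 [ 0.399 -0.435  0.107]
g1 56 [ 0.553 -0.164  0.111]
g2 49 [ 0.405 -0.053  0.113]
bot 0 
after 110 340.03636363636366 212.0909090909091 [ 0.46304883 -0.3267341   0.08590555]
orange 157 [0.422 0.089 0.061]
olive 151 [ 0.613 -0.033  0.064]
red 64 [ 0.398 -0.436  0.106]
g1 50 [ 0.553 -0.163  0.113]
g2 48 [ 0.405 -0.053  0.115]
bot 47 [0.509 0.404 0.119]
```

View pics/fin.png

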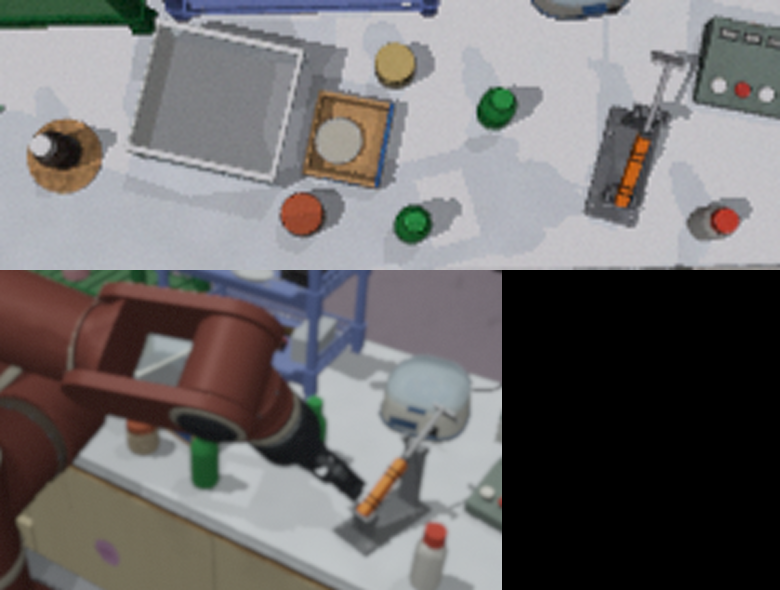

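The final view shows the bottle standing on the coaster at (62,148), and the carton wholly out at (350,140) with its dish inside. The hook is back in its rest at (635,170), and the jars and red-capped bottle have not moved. Handing in.

```bash
python3 -c "
from plant import *
print(job_done())"
```

```text
the job is handed in; nothing more can be done
None
```

The job is handed in after about 25 s, with no verdict shown. By the last pictures the bottle stands upright on the coaster, about 4 mm off centre. The carton is about 20 mm clear of the mouth with its dish inside, the hook is back in its rest within about 2 mm, and the jars and red-capped bottle have not moved.

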